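Hold a label printer's sprung roll guide open for the next roll

ROBOT

A 6-joint arm with a two-finger parallel gripper is mounted at the origin on the work surface; the furniture and walls round the work are solid. World frame = base frame: x ahead of the robot, y to its left, z up, the work surface at z = 0. Lengths are in m, angles in degrees, forces in N, time in s.
With the tool pointing down it reaches from about 0.375 to 0.825 m from the base axis. Payload 5.5 kg.
Tool frame: the origin (TCP) lies at the centre of the arm's flange, where the gripper is bolted on; the fingertips stand 173 mm ahead of it and the grasp point (between the pads) lies 155 mm ahead of it; z points along the fingers, y is the line along which they close (so a half turn about z gives the same grasp; the last joint's range is limited). The gripper opens to 85 mm and grips with 20 to 120 N. Pads are 22 mm wide; open, the fingers measure 114 mm over their backs; the gripper's body (76 mm by 85 mm) begins 54 mm behind the grasp point. The pads swing forward as they close: fully open they stand 13 mm farther back than shut.
Start: joints at [-76.604, 17.962, -2.699, 69.339, 0, 90], TCP at [0.139, -0.584, 0.405] pointing down, gripper open.
Joint ranges: [-152.73, 152.73], [-39.44, 99.34], [-58.76, 71.6], [-118.89, 123.64], [-81.53, 83.1], [-180, 180]. Speed limits (degrees/s): [136.94, 136.94, 172.46, 180, 180, 180].

INTERFACE

Orientations are given as a 3x3 rotation matrix whose columns are the frame's x, y, z axes.
In Python, from station import get_obs, camera, finish_job gives the robot as it stands.
- The arm moves only by the tool jog_arm, never from a script. Its argument "steps" is one flat list of numbers, 7 for each row, row after row: the shift along the tool's x, y, z scaled (see below), then the turn, a rotation vector about the tool's x, y, z scaled (see below), then the opening in per cent of the stroke, from 0 (shut) to 100 (fully open). In form: [dx, dy, dz, ax, ay, az, claw, dx, dy, dz, ax, ay, az, claw, ...]. A call has 1 to 12 rows; each row is the pose to reach, as a shift and turn from the pose commanded when the call began, along the tool's axes at that moment; what a row does not reach only later rows make up. The controller multiplies each number of a shift by 0.3 m and each number of a turn by pi/2 rad. A row lasts 1/12 s, in which the tool goes at most 41.7 mm and 7.16 degrees, less where a joint would pass 70% of its speed; a pose out of reach is approached as far as the arm can. A call with a number of a shift or a turn outside -1 to 1 is refused whole. A call with a gripper value outside its range is refused whole. The fingers move at their own pace and stop on an object; "newtons" is the grip in N (left out, the last holds). Time passes only in rows, so rows that repeat a pose let the fingers close. It gives the time, the measured TCP pose, the force, the opening and the grip force at its end, in the units of the state.
- get_obs(): the state, without advancing time (a new reading comes with each control period).
- camera(name): name is "scene" or "top" or "wrist"; returns a dict with "color" (400x640x3 uint8, red, green, blue), "intrinsics" (3x3 intrinsics, pixels), "rvec" (rotation vector, rad) and "tvec" (3), from world to camera coordinates, as OpenCV has them. Camera axes: x right, y down, z forward; pixel columns grow to the right and rows downward; lengths in m; the calibration is good to about 2 mm. A picture is of the moment at which its call begins. There is no depth.
- finish_job(): hands the job in; it is judged then, once.
The state is a dict: "time_s": time; "joints": joint angles; "joint_vel": joint speeds; "joint_efforts": joint torques, N m; "tcp_pos": TCP position; "orientation": TCP orientation; "wrist_force": force on the tool from outside, world axes, zero at the start; "moment": the same for the moment, N m; "gripper_width": finger opening in m; "grip_force": force on a finger pad.
Only numpy, scipy, OpenCV 4.12 (cv2) and the standard library are available. Lean on these libraries where they do the work, as an engineer would, in place of code of your own. Each camera call takes 0.05 s, during which the arm holds its last target. There are 200 camera calls.

TASK

Open the label printer for the roll of labels that stands on the green mat, so that a colleague can drop it in: pull the orange sprung roll guide by its upright grip until its pointer is at the yellow line if the low yellow roll stands on the green mat, or at the blue line if the tall blue roll stands there. The guide springs shut when let go, so finish while still holding it steady at that line; leave both rolls standing where they are.

Things in the scene. Friction and masses are not known exactly. Their poses are not given: they have to be found in the camera images.
- printer: Grey desktop label printer, cover off, fixed; 142 (x) x 110 (y) mm, 150 mm high, low rims round the roll bay on top to 162 mm. Origin: centre of its underside on the desk. Its -x side is the front with the label slot; the guide slides along its +y. Round it: binders 225 mm high on its left, power strip (240 mm) and cubby (270 mm) on its right, partition (310 mm) behind.
- guide (a joint): Travel in m of the orange sprung roll guide along the printer's +y. 0 is shut (where the spring holds it at the start), 0.028 is the pointer on the yellow line, 0.055 on the blue line, 0.063 the end stop. The spring pulls it shut with about 2.5 N at 0, 4.5 N at the yellow line and 6.3 N at the blue line.
- guide_grip (a point): Holding point in the guide's upright orange grip, 230 mm above the desk, 18 mm below the grip's top; moves with the guide. The grip is a plate 12 mm thick along the slide (y), 32 mm wide (x), free from 198 to 248 mm above the desk, on an orange disc. A fixed black disc, also 198 mm high at the top, stands 22 mm to its -y side when shut. Axes as the printer's.
- pointer_tip (a point): Red tip of the guide's pointer over the white scale strip on the printer's front rim, 163 mm above the desk; 66 mm in front of the grip (printer's -x). Axes as the printer's.
- yellow_line (a point): Middle of the yellow line, 4 mm wide, on the scale strip. Axes as the printer's.
- blue_line (a point): Middle of the blue line, 4 mm wide, on the scale strip, 27 mm beyond the yellow line. Axes as the printer's.
- green_mat: Green mat 72 x 72 x 3 mm on the monitor riser, whose top is 120 mm above the desk, the place of the roll to be loaded next. Origin: centre of its underside.
- grey_mat: Grey mat 72 x 72 x 3 mm on the monitor riser, whose top is 120 mm above the desk, the place of the spare roll. Origin: centre of its underside.
- yellow_roll_mid (a point): Centre of the low yellow roll of labels, 56 mm in diameter and 36 mm high, standing on end on one of the mats.
- blue_roll_mid (a point): Centre of the tall blue roll of labels, 56 mm in diameter and 63 mm high, standing on end on the other mat.
Not all that is in view belongs to the job. What is meant by the part that bears yellow_roll_mid is not red or turquoise, and is the smaller of those in its own colour.

How it is judged (in metres and radians):
At the end, for the whole second after the job is handed in: The fingers hold the guide still with its pointer within 4 mm of the middle of the line that matches the roll on the green mat (yellow or blue); both rolls stand on their mats (((horizontal distance between yellow_roll_mid and green_mat below 0.03 m and y of pointer_tip in the frame of yellow_line between -0.004 and 0.004 m) or (horizontal distance between blue_roll_mid and green_mat below 0.03 m and y of pointer_tip in the frame of blue_line between -0.004 and 0.004 m)) and velocity of joint guide between -0.01 and 0.01 m/s and contact force between the fingers and guide above 1.5 N and angle between each of yellow_roll_mid, blue_roll_mid's own z axis and vertical below 0.2 rad); the arm keeps its last pose, push and grip.
It fails at once if the yellow roll is moved more than 15 mm (distance of yellow_roll_mid from where it was at the start of the episode above 0.015 m).
It fails at once if the blue roll is moved more than 15 mm (distance of blue_roll_mid from where it was at the start of the episode above 0.015 m).
It also fails if it takes over 32 s, if anything falls off the work surface, if the arm or the gripper's body presses on something with over 40 N, if the wrist force passes 120 N, or if a joint passes its speed limit or range.

## Working session

There is one attempt and no reset: what is moved stays moved. The work goes in short steps, Python scripts to look and compute and a tool call to move; the robot and the scene stay as the last step left them, time stands still between calls to the robot, and variables do not carry over. Pictures are saved under pics/ and viewed, at most 10 in all, crops included, and the job is handed in when it is done.

Besides the shell and the picture viewer there is one more tool, called after "Emit:" as name(argument=value, ...) on one line, values as JSON. jog_arm: Moves the arm, as the interface text tells. Shifts and turns lie within -1 to 1; 1 stands for 0.3 m of shift or pi/2 rad of turn. Its arguments: {"type":"object","properties":{"steps":{"type":"array","items":{"type":"number"}},"newtons":{"type":"number"}},"required":["steps"]}

```bash
mkdir -p pics
cat > h.py <<'E'
import numpy as np, cv2, pickle
from station import get_obs, camera, finish_job
def snap(n,tag):
    c=camera(n); pickle.dump(c,open(f'pics/{tag}.pkl','wb')); cv2.imwrite(f'pics/{tag}.png',c['color'][:,:,::-1]); return c
def load(tag): return pickle.load(open(f'pics/{tag}.pkl','rb'))
def px2w(c,u,v,z):
    R=cv2.Rodrigues(np.array(c['rvec'],float))[0]; t=np.array(c['tvec'],float).ravel()
    d=R.T@np.linalg.inv(c['intrinsics'])@np.array([u,v,1.]); o=-R.T@t
    return o+d*(z-o[2])/d[2]
def w2px(c,p):
    return cv2.projectPoints(np.array(p,float).reshape(-1,1,3),np.array(c['rvec'],float),np.array(c['tvec'],float),np.array(c['intrinsics'],float),None)[0].reshape(-1,2)
E
python3 - <<'E'
from h import *
for n in('scene','top'): snap(n,n+'0')
print(get_obs())
E
```

```text
{'time_s': 0.1, 'joints': array([-7.66053253e+01,  1.80001787e+01, -2.74751581e+00,  6.93393776e+01,
        2.94488475e-03,  9.00006217e+01]), 'joint_vel': array([-0.02394305, -0.09720015,  0.1212508 , -0.00499228, -0.01328204,
        0.06641144]), 'joint_efforts': array([-1.08300454e-03, -5.40767884e+01,  3.40540409e+01,  1.11576062e-02,
       -4.59345347e-05,  8.87764230e-06]), 'tcp_pos': array([ 0.13894589, -0.58343942,  0.40392769]), 'orientation': array([[ 9.72799944e-01,  2.31646666e-01, -3.02048617e-04],
       [ 2.31646857e-01, -9.72798804e-01,  1.49026069e-03],
       [ 5.13813862e-05, -1.51969413e-03, -9.99998844e-01]]), 'wrist_force': array([ 0.48430115, -0.0820825 ,  0.29826813]), 'moment': array([-0.00667974, -0.02310145,  0.01761664]), 'grip_force': 0.0, 'gripper_width': 0.08536012639688954}
```

View pics/scene0.png

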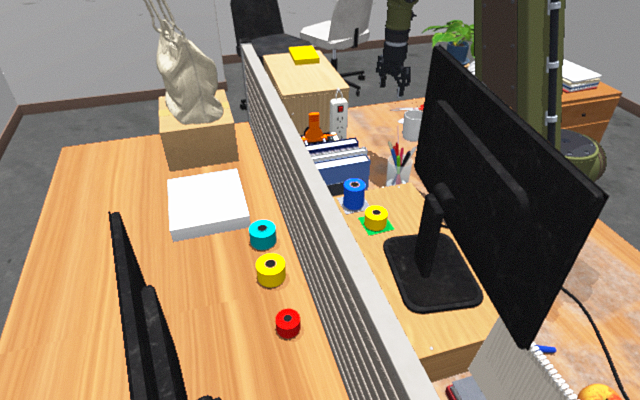

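View pics/top0.png

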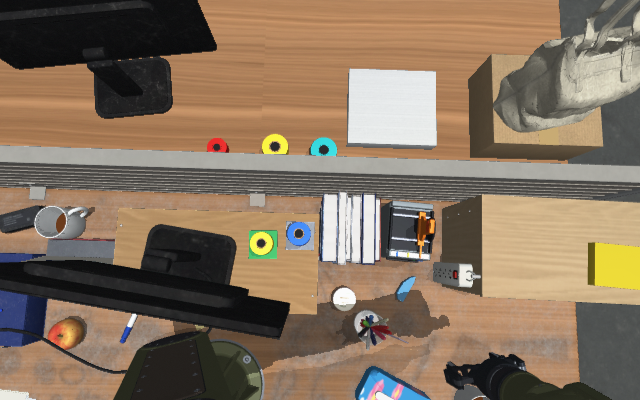

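The low yellow roll stands on the green mat (scene 376,218; top 261,243) and the blue one on the grey mat (299,233), so the target is the yellow line. The larger yellow roll beyond the partition isn't part of the job. The printer, with its orange guide, is at about (415,230) in the top view.

Run:
```python
from h import *
c=load('top0'); im=c['color'][190:275,375:485,::-1]
cv2.imwrite('pics/crop1.png',cv2.resize(im,None,fx=7,fy=7,interpolation=cv2.INTER_CUBIC))
R=cv2.Rodrigues(np.array(c['rvec']))[0]; print(-R.T@c['tvec']); print(R)
for u,v,z in[(425,217,.248),(390,203,.162),(435,203,.162),(261,243,.159),(299,233,.186)]: print(u,v,px2w(c,u,v,z).round(3))
```

```text
[ 0.35347559 -0.22951923  1.13208562]
[[ 0.02886427 -0.99943892  0.01699104]
 [-0.99119995 -0.03081492 -0.12873654]
 [ 0.12918789 -0.01312563 -0.99153326]]
425 217 [ 0.444 -0.488  0.248]
390 203 [ 0.484 -0.427  0.162]
435 203 [ 0.488 -0.538  0.162]
261 243 [ 0.377 -0.116  0.159]
299 233 [ 0.403 -0.208  0.186]
```

View pics/crop1.png

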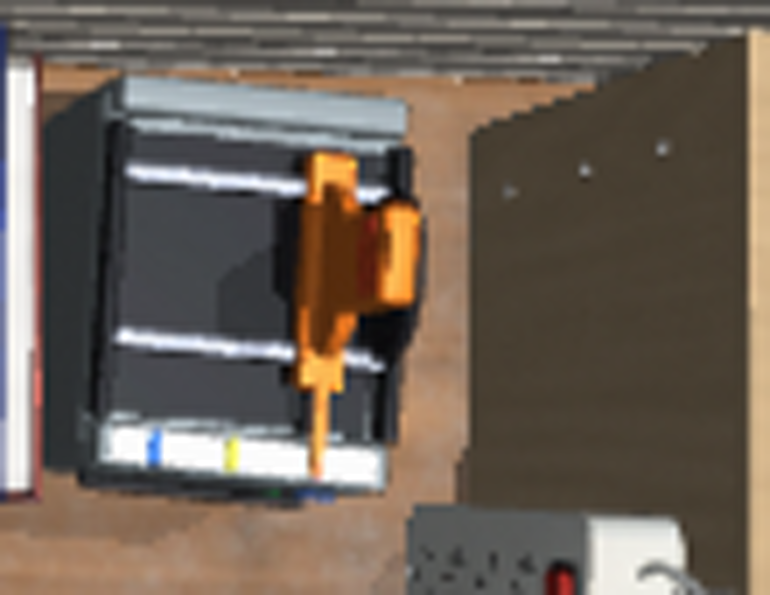

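Run:
```python
from h import *
c=load('top0')
for n,x,y,z in[('gripA',402,208,.248),('gripB',398,304,.248),('grip',401,256,.248),('tip',318,466,.163),('yel',233,455,.162),('blu',154,446,.162),('TL',125,82,.162),('TR',405,135,.162),('BR',385,488,.162),('strip',700,560,.24),('cubTL',470,130,.27)]:
    print(n,px2w(c,375+(x-3)/7,190+(y-3)/7,z).round(4))
```

```text
gripA [ 0.4389 -0.5038  0.248 ]
gripB [ 0.4084 -0.5023  0.248 ]
grip [ 0.4236 -0.5034  0.248 ]
tip [ 0.3571 -0.5003  0.163 ]
yel [ 0.36   -0.4712  0.162 ]
blu [ 0.3623 -0.4439  0.162 ]
TL [ 0.4886 -0.4334  0.162 ]
TR [ 0.4729 -0.5318  0.162 ]
BR [ 0.3503 -0.5237  0.162 ]
strip [ 0.3308 -0.6     0.24  ]
cubTL [ 0.4618 -0.5185  0.27  ]
```

Run:
```python
from h import *
a=load('top0');b=load('scene0')
def P(c): return np.array(c['intrinsics'])@np.c_[cv2.Rodrigues(np.array(c['rvec'],float))[0],np.array(c['tvec'],float).ravel()]
def tri(p,q):
    X=cv2.triangulatePoints(P(a),P(b),np.array(p,float),np.array(q,float)).ravel(); return (X[:3]/X[3]).round(3)
print('monitor',tri((289,303),(433,47)),tri((281,335),(440,48)))
print('grip',tri((432.4,225),(314,114)))
for z in(.31,): print('partition',px2w(a,430,182,z),px2w(a,430,195,z),px2w(a,430,165,z))
print('cubby',px2w(a,482,195,.27),'strip',px2w(a,459,263,.24),px2w(a,434,263,.24))
```

```text
monitor [ 0.265 -0.195  0.531] [ 0.233 -0.193  0.525]
grip [ 0.426 -0.506  0.243]
partition [ 0.51116749 -0.48108683  0.31      ] [ 0.48362395 -0.48085421  0.31      ] [ 0.54754236 -0.48139404  0.31      ]
cubby [ 0.49355318 -0.60759425  0.27      ] strip [ 0.34425237 -0.5655499   0.24      ] [ 0.34266419 -0.50986728  0.24      ]
```

Emit:
jog_arm(steps=[0, 0, -0.1, 0, 0, 0, 60, 0, 0, -0.2, 0, 0, 0, 60, 0.1, 0, -0.2, 0, 0, 0.02, 60, 0.2, -0.01, -0.2, 0, 0, 0.04, 60, 0.32, -0.01, -0.2, 0, 0, 0.06, 60, 0.44, -0.02, -0.2, 0, 0, 0.09, 60, 0.56, -0.02, -0.2, 0, 0, 0.11, 60, 0.68, -0.03, -0.2, 0, 0, 0.14, 60, 0.8, -0.03, -0.2, 0, 0, 0.16, 60, 0.9, -0.037, -0.2, 0, 0, 0.18, 60, 0.987, -0.037, -0.2, 0, 0, 0.193, 60, 0.987, -0.037, -0.2, 0, 0, 0.193, 60], newtons=40)

```text
time_s: 1.1
tcp_pos: [0.4287, -0.5025, 0.4634]
orientation: [[0.998, -0.065, 0.001], [-0.065, -0.998, 0.002], [0.001, -0.002, -1.0]]
wrist_force: [-1.4, 0.6, -0.0]
gripper_width: 0.0512
grip_force: 0.0
```

Run:
```python
from h import *
snap('wrist','wrist1');o=get_obs();print(o['tcp_pos'],o['orientation'],o['wrist_force'],o['gripper_width'])
```

```text
[ 0.42675297 -0.5032279   0.46352469] [[ 9.97843709e-01 -6.56309926e-02 -7.11187153e-04]
 [-6.56300908e-02 -9.97843270e-01  1.22489666e-03]
 [-7.90044498e-04 -1.17558015e-03 -9.99998997e-01]] [ 0.19841832 -0.17058977 -0.2371445 ] 0.05115719678713406
```

View pics/wrist1.png

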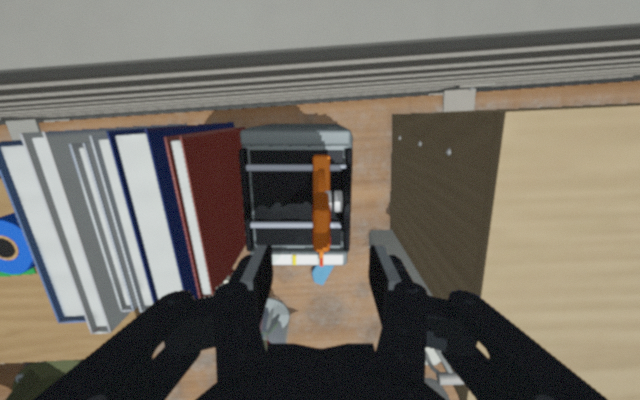

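The wrist view shows the printer square to the image, so the yaw is right. The orange guide is at about (322,200), its red tip at (321,262), and the yellow line at about (295,259).

Run:
```python
from h import *
c=load('wrist1')
R=cv2.Rodrigues(np.array(c['rvec'],float))[0];print('cam',-R.T@np.ravel(c['tvec']),R[2])
ex=np.array([.9978,-.0656,0]);ey=np.array([.0656,.9978,0]);g=np.array([.4236,-.5034,.248])
print(w2px(c,[g+16*s/1e3*ex+6*t/1e3*ey for s in(-1,1) for t in(-1,1)]).round(0).tolist())
print('tip',px2w(c,321,262,.163),'yel',px2w(c,295,259,.162))
im=c['color'][130:280,230:370,::-1];cv2.imwrite('pics/crop2.png',cv2.resize(im,None,fx=4,fy=4,interpolation=cv2.INTER_CUBIC))
```

```text
cam [ 0.50299941 -0.50869307  0.43319567] [-0.29055701  0.02164942 -0.95661274]
[[329.0, 257.0], [312.0, 256.0], [330.0, 214.0], [312.0, 214.0]]
tip [ 0.35754844 -0.49920452  0.163     ] yel [ 0.36215862 -0.47252249  0.162     ]
```

View pics/crop2.png

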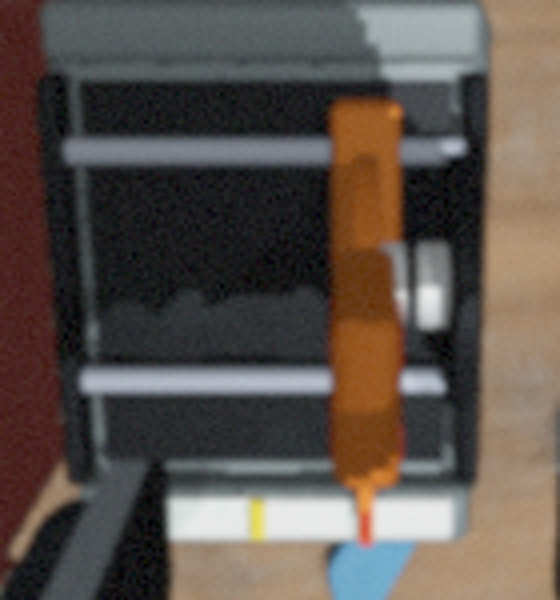

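Emit:
jog_arm(steps=[0, 0, 0.08, 0, 0, 0, 60, 0, 0, 0.16, 0, 0, 0, 60, 0, 0, 0.22, 0, 0, 0, 60, 0, 0, 0.26, 0, 0, 0, 60, 0, 0, 0.26, 0, 0, 0, 60, 0, 0, 0.26, 0, 0, 0, 0, 0, 0, 0.26, 0, 0, 0, 0, 0, 0, 0.26, 0, 0, 0, 0, 0, 0, 0.26, 0, 0, 0, 0, 0, 0, 0.26, 0, 0, 0, 0, 0, 0, 0.26, 0, 0, 0, 0, 0, 0, 0.26, 0, 0, 0, 0], newtons=40)

```text
time_s: 2.15
tcp_pos: [0.4245, -0.5029, 0.3883]
orientation: [[0.998, -0.068, 0.001], [-0.068, -0.998, 0.002], [0.001, -0.003, -1.0]]
wrist_force: [-0.0, 8.3, 4.4]
gripper_width: 0.0115
grip_force: 41.4
```

Run:
```python
from h import *
o=get_obs();print(o['tcp_pos'],o['orientation'],o['wrist_force'],o['gripper_width'],o['grip_force'])
```

```text
[ 0.42449808 -0.50291701  0.38825178] [[ 0.99767506 -0.06813957  0.00121059]
 [-0.06814236 -0.99767263  0.0024385 ]
 [ 0.00104161 -0.00251532 -0.99999629]] [-0.01288986  8.31520089  4.35270957] 0.011523916453949918 41.409507393836975
```

Emit:
jog_arm(steps=[0, -0.02, 0, 0, 0, 0, 0, 0, -0.04, 0, 0, 0, 0, 0, 0, -0.06, 0, 0, 0, 0, 0, 0, -0.08, 0, 0, 0, 0, 0, 0, -0.093, 0, 0, 0, 0, 0, 0, -0.093, 0, 0, 0, 0, 0, 0, -0.093, 0, 0, 0, 0, 0, 0, -0.093, 0, 0, 0, 0, 0])

```text
time_s: 2.82
tcp_pos: [0.4263, -0.4768, 0.3882]
orientation: [[0.998, -0.069, 0.001], [-0.069, -0.998, -0.003], [0.001, 0.003, -1.0]]
wrist_force: [-3.3, -4.2, 6.0]
gripper_width: 0.0115
grip_force: 41.7
```

Run:
```python
from h import *
o=get_obs();print(o['tcp_pos'],o['wrist_force'],o['gripper_width'],o['grip_force'])
for n in('top','wrist'): snap(n,n+'2')
a=load('top2')['color'][235:265,385:435,::-1];b=load('wrist2')['color'][130:330,200:440,::-1]
a=cv2.resize(a,(700,420),interpolation=cv2.INTER_CUBIC);cv2.imwrite('pics/t2.png',a);cv2.imwrite('pics/w2.png',cv2.resize(b,(720,600),interpolation=cv2.INTER_CUBIC))
```

```text
[ 0.42630175 -0.47679981  0.38823596] [-3.2968992 -4.1792326  6.0011203] 0.011451295476673964 41.71093225479126
```

View pics/t2.png

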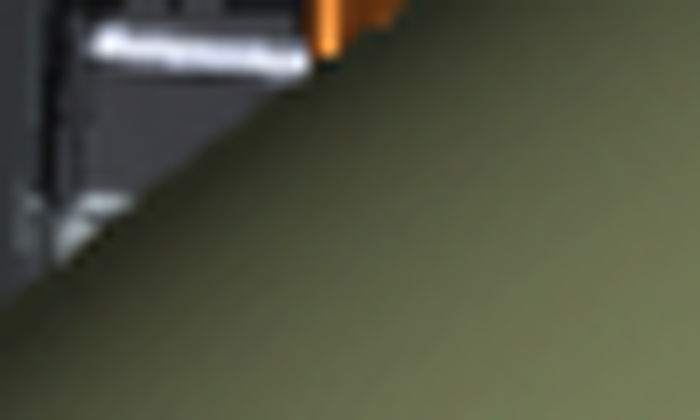

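View pics/w2.png

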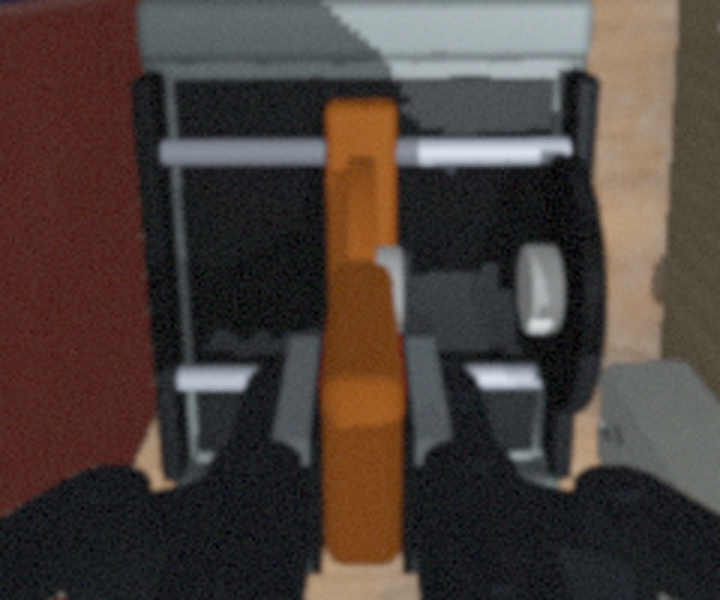

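Run:
```python
from h import *
a=load('wrist1');b=load('wrist2');ey=np.array([.067,.9978,0])
f=lambda c,u,v,z:px2w(c,u,v,z)@ey*1e3
for z in(.16,.18,.198):
    print(z,'orange move',f(b,200+361.5/3,130+110/3,z)-f(a,230+366/4,130+110/4,z))
for z in(.15,.162): print('rail L,R shift', f(b,253.3,180,z)-f(a,245.5,167,z),f(b,390.7,180,z)-f(a,346.75,167,z))
# grip top centre
print('grip',px2w(b,200+362/3,130+480/3,.248))
```

```text
0.16 orange move 24.884464154196678
0.18 orange move 24.90309133177675
0.198 orange move 24.91985579159865
rail L,R shift -0.6361752270557872 -1.5855475838079087
rail L,R shift -0.29498461680691435 0.3316488174422716
grip [ 0.42776574 -0.4788816   0.248     ]
```

Vision and the TCP pose agree that the guide has moved about 25 mm; I'll add the remaining 3 mm.

Emit:
jog_arm(steps=[0, -0.005, 0, 0, 0, 0, 0, 0, -0.01, 0, 0, 0, 0, 0, 0, -0.01, 0, 0, 0, 0, 0, 0, -0.01, 0, 0, 0, 0, 0, 0, -0.01, 0, 0, 0, 0, 0, 0, -0.01, 0, 0, 0, 0, 0])

```text
time_s: 3.42
tcp_pos: [0.4265, -0.474, 0.3882]
orientation: [[0.998, -0.07, 0.001], [-0.07, -0.998, -0.003], [0.001, 0.003, -1.0]]
wrist_force: [-3.2, -3.5, 5.4]
gripper_width: 0.0113
grip_force: 41.8
```

Run:
```python
from h import *
o=get_obs();print(o['tcp_pos'],o['orientation'][:,2],o['wrist_force'],o['gripper_width'],o['grip_force'],o['joint_vel'])
b=snap('wrist','wrist3');a=load('wrist2')
# image shift of guide vs tool should be nil, printer shifts
def orange(c):
    h=cv2.cvtColor(c['color'],cv2.COLOR_RGB2HSV)[165:172,280:360]; m=(h[...,0]<18)&(h[...,1]>150)&(h[...,2]>80); return 280+np.nonzero(m)[1].mean()
ey=np.array([.067,.9978,0])
a1=load('wrist1');print(orange(a),orange(b),orange(a1))
print((px2w(b,orange(b),168,.17)-px2w(a1,orange(a1),159,.17))@ey*1e3)
```

```text
[ 0.42645211 -0.47399584  0.38822422] [ 6.85026038e-04 -3.28088582e-03 -9.99994383e-01] [-3.21298958 -3.47529974  5.42130314] 0.011266663664581364 41.75825893878937 [0.00610858 0.08098282 0.01728825 0.0213977  0.03406956 0.02958404]
319.93023255813955 319.93023255813955 321.0
27.656576480649942
```

```bash
python3 -c "
from h import *
print(finish_job())"
```

```text
the job is handed in; nothing more can be done
None
```

I handed the job in with the gripper still holding the guide about 28 mm open, at the yellow line for the low yellow roll on the green mat. The arm hid the pointer at the end, so that figure comes from the measured travel of the tool and guide. Neither roll was touched.

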